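# Fit a tube die into the clay extruder's cap

### The arm

A 6-joint arm with a two-finger parallel gripper is mounted at the origin on the work surface. World frame = base frame: x ahead of the robot, y to its left, z up, the work surface at z = 0. Lengths are in mm, angles in rad, forces in N, time in s.
With the tool pointing down it reaches from about 275 to 725 mm from the base axis. Payload 15.9 kg.
Tool frame: the origin (TCP) lies midway between the tips of the shut fingers; the grasp point (between the pads) lies 19 mm behind it (robot.hold_point_z is the distance from the TCP to the grasp point, in mm); z points along the fingers, y is the direction in which the jaws open and shut (so a half turn about z gives the same grasp; the last joint's range is limited). The gripper opens to 85 mm and grips with 20 to 120 N. Pads are 22 mm wide; open, the fingers measure 114 mm over their backs; the gripper's body (76 mm by 85 mm) begins 54 mm behind the grasp point. The pads swing forward as they close: fully open they stand 13 mm farther back than shut.
Start: joints at [1.323, 0.213, -0.034, 1.323, 0, 1.571], TCP at [122.631, 484.713, 231.306] pointing down, gripper open.
Joint ranges: [-2.98, 2.98], [-0.74, 1.72], [-1.14, 1.35], [-2.1, 2.04], [-1.57, 1.44], [-3.14, 3.14]. Speed limits (rad/s): [1.89, 1.89, 2.39, 2.57, 3.14, 3.14].

### API

Orientations are given as a unit quaternion [x, y, z, w].
In Python, from rig import robot gives the robot as it stands.
- The arm moves only by the tool carry_out, never from a script. Its argument "commands" is a list of rows, each an object of numbers: "ax", "ay", "az": the turn, a rotation vector about the tool's x, y, z in rad; "dx", "dy", "dz": the shift along the tool's x, y, z in mm; "claw": the closure in counts, from 0 (fully open) to 255 (shut). A call has 1 to 12 rows; each row shifts and turns the commanded pose from where the row before left it, along the tool's axes as they then stand; what a row does not reach is not made up. A row lasts 1/8 s, in which the tool goes at most 62.5 mm and 10.7 degrees, less where a joint would pass 70% of its speed; a pose out of reach is approached as far as the arm can. A call is refused whole if a number of a shift passes 62.5 or a number of a turn 0.188, either way. A call with a gripper value outside its range is refused whole. The fingers move at their own pace and stop on an object; "force" is the grip in N (left out, the last holds). Time passes only in rows, so rows that do not move let the fingers close. It gives the time, the measured TCP pose, the force and the opening at its end, in the units of the state.
- robot.get_state(): the state, without advancing time (a new reading comes with each control period).
- robot.read_camera(name): name is "scene" or "top"; returns a dict with "color" (400x640x3 uint8, red, green, blue), "z_map" (400x640 float32, mm along the optical axis (not along the pixel's ray), 0 where there is no reading), "fov_y" (degrees; the focal length in pixels is half the picture's height over the tangent of half this angle, whatever the lens; pixels are square), "cx", "cy" (the principal point, pixels), "k1" (the pictures are not rectified: a ray, as slopes to the right and down, at radius r is drawn at 1 + k1 r^2 times it, then the intrinsics apply), "origin" and "rotation" of the camera in the world. Camera axes: x right, y up, looking along -z (the intrinsics and any distortion apply to the point x, -y, -z); pixel columns grow to the right and rows downward; lengths in mm; the calibration is good to about 2 mm. A picture is of the moment at which its call begins.
- robot.job_done(): hands the job in, once; it reports no verdict.
The state is a dict: "time": time; "joint_pos": joint angles; "joint_velocities": joint speeds; "tau": joint torques, N m; "ee_pos": TCP position; "ee_rot": TCP orientation; "force": force on the tool from outside, world axes, zero at the start; "ft_torque": the same for the moment, N m; "opening": opening from 0.0 (shut) to 1.0 (fully open).
Only numpy, scipy, OpenCV 4.12 (cv2) and the standard library are available. Lean on these libraries where they do the work, as an engineer would, in place of code of your own. Each camera call takes 0.05 s, during which the arm holds its last target. There are 200 camera calls.

### The job

Fit the tube die into the clay extruder's open cap. First put your bare fingertips down the middle of the cap and feel gently whether the old bridge ring is still in there; if it is, lift it out and lay it in the dark tray. Then set the die into the cap, bracket up, and turn it gently until its notches find the lugs and it drops flat and fully home on the lip; do not force anything, leave the other things where they are, and let go.

Things in the scene. Friction and masses are not known exactly. Their poses are not given: they have to be found in the camera images.
- bat: Round black board, 170 mm wide, 12 mm thick, fixed on the table; origin: centre of its underside, at table level. All heights here are above the table. Clamped on its axis, mouth up, stands the extruder's aluminium cap: 119 mm wide outside, from 12 to 54 mm high, bore 100 mm wide, its mouth flaring to 110 mm in the top 8 mm. The clamp lets the cap turn only above about 5 N m.
- seat (a point): On the cap's axis, level with the top of the lip at the bottom of the bore (22 mm high), where the underside of the seated die belongs. The lip is 10 mm thick; its round opening is 76 mm wide and shows the board below. Axes as the board's.
- lugs (a point): On the cap's axis, level with the tops of the three lugs (32 mm high). They stand on the lip against the bore wall, 120 degrees apart, 12 mm wide, reaching in to radius 45.5 mm. The cap was clamped at any angle: one lug lies within 0.4 rad of the board's +x; this point's axes do not show the angle, so it must be felt or seen.
- cap_bottom (a point): Middle of the board inside the cap, 12 mm high: what the fingertips meet there if no ring is left. A dry clay print of the ring may show on it; it has no height. The old ring, if it is not in the cap, already lies in the tray.
- hub_top (a point): On the cap's axis, 40 mm high: where the hub of an old bridge ring, if one is left, has its top. The ring (dull grey-brown, about 0.15 kg, 88 mm wide, 8 mm thick) lies on the lip inside the lugs, 1.5 mm loose, at any yaw. A bar 14 mm wide (top 30 mm high) crosses it; the round hub, 18 mm wide, stands 10 mm above the bar. Lift the ring by the hub.
- die: New tube die, about 0.25 kg: aluminium plate, radius 48.7 mm (47 in its lowest 2 mm), 8 mm thick, origin at the centre of its underside, z up. Three edge notches, 15 mm wide, in to radius 44.2, 120 degrees apart, one on its +x axis, pass over the cap's lugs. On top a steel bracket along x, 74 by 10 mm, 47 mm high. Lies on the table, bracket up, any yaw.
- wing (a point): Middle of the brass wing on the die's bracket, 59.5 mm above the die's underside: a block 34 mm along the die's x, 12 mm along its y, 25 mm high (47 to 72 mm above the underside). Grip it from above, fingers closing along the die's y.
- tray: Square dark tray for used parts on a plywood board, fixed; 150 mm wide outside, 138 mm inside; floor 22 mm, rim 42 mm high. Origin at the centre of the board's underside, at table level.
- tray_in (a point): Centre of the tray's inner floor, 22 mm high.
- cup: Bystander: pale bisque cup, 76 mm wide and 75 mm high, origin at the centre of its foot.
- jar: Bystander: clear glaze jar with a white cap, 64 mm wide and 85 mm high, origin at the centre of its underside.
- rib: Bystander: flat wooden potter's rib, 56 by 100 mm and 9 mm thick, long along its y, origin at the centre of its underside.
Mind the look-alikes: they are no part of the job. Leave any yellow look-alike of the tray alone.

How it is judged (in metres and radians):
On the way:
1. bare fingertips have felt down the middle of the cap and touched what is there (contact force between the fingers and anything else above 0.5 N and horizontal distance between the grasp point and seat below 0.02 m and z of the grasp point in the frame of seat below 0.046 m), for 0.02 s.
At the end, for the whole second after the job is handed in: The die sits fully home on the cap's lip: its underside within 2.5 mm of the lip's level, centred within 3 mm, flat within 0.04 rad, at rest; the old bridge ring rests in the tray (horizontal distance between die and seat below 0.003 m and z of die in the frame of seat between -0.003 and 0.0025 m and angle between die's own z axis and vertical below 0.04 rad and linear speed of die below 0.02 m/s and contact force between tray and anything else above 0.5 N); the robot touches nothing.
It fails at once if the cap, or anything in it, is pressed or struck with more than 40 N (contact force between bat and anything else above 40 N).
It fails at once if a bystander (cup, jar or rib) is moved more than 20 mm (distance of any of cup, jar, rib from where it was at the start of the episode above 0.02 m).
It also fails if it takes over 72 s, if anything falls off the work surface, if the arm or the gripper's body presses on something with over 40 N, if the wrist force passes 120 N, or if a joint passes its speed limit or range.

## Working session

There is one attempt and no reset: what is moved stays moved. The work goes in short steps, Python scripts to look and compute and a tool call to move; the robot and the scene stay as the last step left them, time stands still between calls to the robot, and variables do not carry over. Pictures are saved under pics/ and viewed, on a budget of 10 in all, crops included, one or two more only if the job needs it, and the job is handed in when it is done.

Besides the shell and the picture viewer there is one more tool, called after "Call:" as name(argument=value, ...) on one line, values as JSON. carry_out: Moves the arm, as the interface text tells. Its arguments: {"type":"object","properties":{"commands":{"type":"array","items":{"type":"object","properties":{"ax":{"type":"number"},"ay":{"type":"number"},"az":{"type":"number"},"dx":{"type":"number"},"dy":{"type":"number"},"dz":{"type":"number"},"claw":{"type":"number"}}}},"force":{"type":"number"}},"required":["commands"]}

```bash
mkdir -p pics; ls
cat > h.py <<'E'
import numpy as np, cv2
from rig import robot
def cam(n):
    c=robot.read_camera(n); c['f']=200/np.tan(np.radians(c['fov_y'])/2); return c
def ray(c,u,v):
    d=cv2.undistortPoints(np.array([[[u,v]]],float),np.array([[c['f'],0,c['cx']],[0,c['f'],c['cy']],[0,0,1]]),np.array([c['k1'],0,0,0,0.]))[0,0]
    R=np.array(c['rotation']); 
    return np.array(c['origin']),R@np.array([d[0],-d[1],-1.])
def onz(c,u,v,z):
    o,d=ray(c,u,v); return o+d*(z-o[2])/d[2]
def pt(c,u,v):
    o,d=ray(c,u,v); return o+d*c['z_map'][int(round(v)),int(round(u))]
def save(n,im): cv2.imwrite('pics/'+n+'.png',im[:,:,::-1])
E
python3 - <<'E'
from h import *
a,b=cam('scene'),cam('top')
for n,c in(('scene',a),('top',b)):
    save(n+'0',c['color']); print(n,c['origin'],np.round(c['rotation'],3).tolist(),c['f'],c['cx'],c['cy'],c['k1'])
print(robot.get_state())
E
```

```text
pics
scene [1415.11544961  188.58524036  640.10537807] [0.322, 0.348, 0.656, 0.588] 433.00690476214515 313.9987605213794 197.0530142750128 -0.09167586159110351
top [ 270.71606526  100.53909369 1336.21492578] [0.074, -0.063, -0.699, 0.708] 486.51351834620993 322.1609218487763 198.1045234454694 -0.08224313554544732
{'time': 0.1, 'joint_pos': array([ 1.32299909e+00,  2.13287648e-01, -3.49730058e-02,  1.32348386e+00,
       -1.85019790e-05,  1.57079841e+00]), 'joint_velocities': array([-0.0008992 , -0.00011113,  0.00097638, -0.00224069,  0.0012308 ,
       -0.00136151]), 'tau': array([-6.62432503e-04, -6.87246037e+01,  4.87809491e+01,  1.19723464e-02,
        2.81572466e-05, -3.58715954e-05]), 'ee_pos': array([122.56874404, 484.44365685, 230.88454905]), 'ee_rot': array([ 1.23582886e-01,  9.92334140e-01, -4.71602862e-04, -4.94088298e-05]), 'force': array([ 0.03566198, -0.69657649,  0.17684494]), 'ft_torque': array([ 0.02652133, -0.00500777,  0.00504552]), 'opening': 1.0002218463291803}
```

View pics/top0.png

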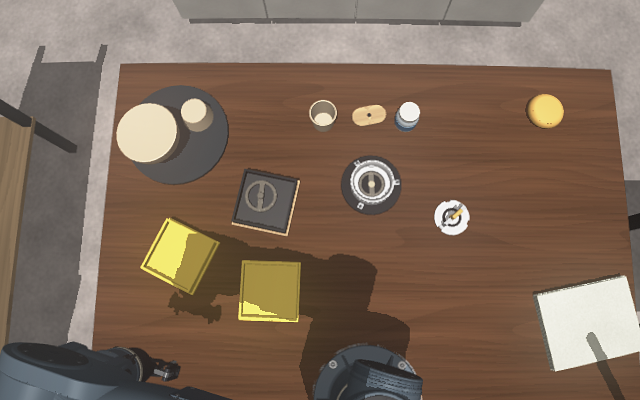

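View pics/scene0.png

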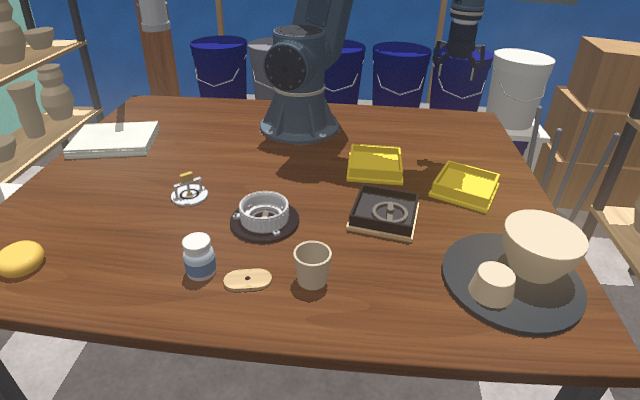

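The top view shows the cap at (371,184), the die at (452,217), the dark tray at (266,202) with a ring-like shape at (261,195), yellow look-alike trays at (180,255) and (270,291), the cup at (323,115), the rib at (369,115) and the jar at (408,116). The scene view agrees: die (189,190), cap (264,212), tray (384,212). The disc-like look-alikes are the plate at (172,134) and the lemon at (545,110). The die is the bright disc with a brass wing.

```bash
sed -i "s/R=np.array(c\['rotation'\]); /R=Rot.from_quat(c['rotation']).as_matrix()/; 1a from scipy.spatial.transform import Rotation as Rot" h.py
python3 - <<'E'
from h import *
b=cam('top'); im=b['color']
def crop(u,v,r=33): return cv2.resize(im[v-r:v+r,u-r:u+r],(396,396),interpolation=cv2.INTER_CUBIC)
save('crop1',np.hstack([crop(371,184),crop(452,217,25)]))
for n,u,v in(('table',420,260),('cap mid',371,184),('die',452,217),('tray ring',261,195),('tray fl',280,212),('tray ring rim',248,190)): print(n,pt(b,u,v).round(1))
# heights inside the cap
zz=[[pt(b,u,v)[2].round() for u in range(350,394,3)] for v in range(163,206,3)]
print(np.array(zz).astype(int))
zz=[[pt(b,u,v)[2].round() for u in range(432,474,3)] for v in range(198,238,3)]
print(np.array(zz).astype(int))
print(np.array([[pt(b,u,v)[2].round() for u in range(240,284,3)] for v in range(176,216,3)]).astype(int))
E
```

```text
table [ 362.8 -146.2    3.7]
cap mid [572.5 -13.    9.2]
die [ 472.6 -222.5   65.2]
tray ring [531.1 289.   42.6]
tray fl [488.8 238.3  18.3]
tray ring rim [547.8 327.8  27.5]
[[  -7   14   21   18   54   52   40   48   51   47   49   50   12   11
    -3]
 [  15    9   16   53   47   28   27   30   26   33   40   49   49    7
    10]
 [  16   14   49   48   21   19   16   17   21   20   20   34   49   54
    13]
 [  15   42   45   25   20 1336   11   16   12   21   20   21   29   46
     8]
 [  11   49   24   24   12   15   13   12   12   19   15   22   24   42
    55]
 [  13   45   23   20   10    8   13   11   11   11   13   12   19   30
    50]
 [  11   48   17   12    8   11   13   11    7   14   11    9   17   27
    46]
 [  10   47   22   16   10   10   10    9   12   12    9   13   19   20
    51]
 [   7   51   21   10   11    8    8   12 1336    8    9    8   19   16
    51]
 [  16   46   44   19   11    9    9   16   12   14   12   12   21   41
    54]
 [   9   29   51   20   13   16   10   14    7   14   11   19   30   52
    11]
 [  18   10   48   56   17   20   12   11   
[... 1328 characters left out ...]
2   21   21   22   30   26   19   23   31   23   22
    18]
 [  40   20   31   20   23   22   40   39   20   24   22   20   24   21
    22]
 [  28   21   32   18   19   22   44   40   25   21   14   22   30   24
    22]
 [  19   20   32   20   24   21   31   30   16   20   24   30   22   19
    20]
 [  22   21   21   29   19   20   27   34   20   18   18   25   21   20
    20]
 [  17   25   21   26   30   18   24   29   26   18   32   19   19   23
    22]
 [  21   23   17   15   27   25   29   31   27   24   18   19   19   19
    17]
 [  17   19   20   21   20   20   22   20   20   18   25   23   21   20
    23]
 [  20   23   18   15   15   18   20   19   21   21   20   21   26   24
    25]]
```

View pics/crop1.png

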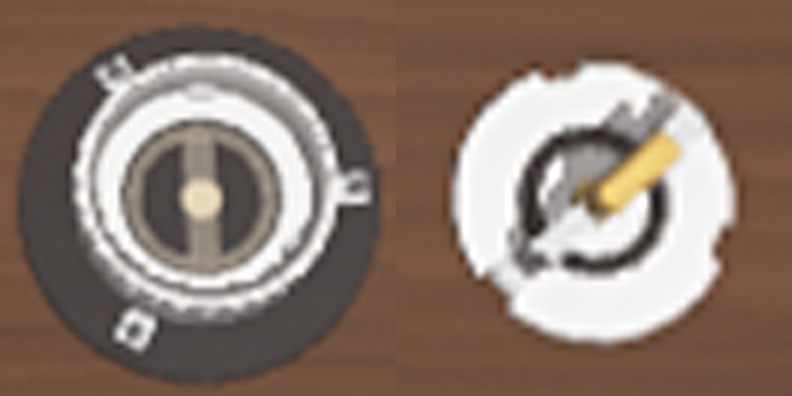

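Depth inside the cap reads 9–13 mm in the middle, so that looks like only a print. The ring shape in the tray has real height (30/40 mm, which is 22+8 and 22+18). I'll still feel it. The crop shows the lugs at the top (200,92) and lower right (295,250), and the die wing up-right at (638,175). Next I'll measure positions.

```bash
cat > meas.py <<'E'
from h import *
from scipy.optimize import least_squares
def fit(P,r=None):
    f=lambda p: np.hypot(P[:,0]-p[0],P[:,1]-p[1])-(p[2] if r is None else r)
    s=least_squares(f,[*P[:,:2].mean(0),50],loss='soft_l1',f_scale=1.); return s.x.round(1), np.median(abs(f(s.x))).round(2)
def contour(m,u,v):
    cs,_=cv2.findContours(m.astype(np.uint8),cv2.RETR_EXTERNAL,cv2.CHAIN_APPROX_NONE)
    return max([c for c in cs if cv2.pointPolygonTest(c,(u,v),False)>=0 or True and np.hypot(*(c.reshape(-1,2).mean(0)-[u,v]))<8],key=cv2.contourArea).reshape(-1,2)
def box(m,u,v,r):
    k=np.zeros_like(m); k[v-r:v+r,u-r:u+r]=1; return m&k
def cast(c,C,z): return np.array([onz(c,*p,z) for p in C])
E
python3 - <<'E'
from meas import *
b=cam('top'); 
h=cv2.resize(b['color'],None,fx=4,fy=4,interpolation=cv2.INTER_CUBIC)
hsv=cv2.cvtColor(h,cv2.COLOR_RGB2HSV); H,S,V=[hsv[...,i].astype(int) for i in range(3)]
up=lambda C:(C+.5)/4-.5
g=lambda m,u,v,r,z: cast(b,up(contour(box(m,u*4,v*4,r*4),u*4,v*4)),z)
print('bat',fit(g(S<90,371,184,34,12)))
# cap outer rim from depth
zs=np.mean([cam('top')['z_map'] for _ in range(8)],0); b['z_map']=zs
P=np.array([pt(b,u,v) for u in range(345,398) for v in range(158,212)]); Q=P[(P[:,2]>46)&(P[:,2]<58)]
print('rim',fit(Q),len(Q))
D=g(S<70,452,217,25,8); c,e=fit(D); print('die',c,e)
r=np.hypot(*(D[:,:2]-c[:2]).T); a=np.arctan2(*(D[:,:2]-c[:2]).T[::-1])
for k in np.arange(-3.14,3.14,.1):
    m=abs(a-k)<.05
    if m.any() and r[m].min()<47: print('  notch?',k.round(2),r[m].min().round(1))
W=g((H>15)&(H<35)&(S>110),452,217,25,72)[:,:2]
q=cv2.minAreaRect(W.astype(np.float32)); print('wing',q, cv2.boxPoints(q).round(1).tolist())
L=b
for u,v in((371.3,166.3),(338+295/6,151+250/6),(338+120/6,151+245/6)): print('lug',onz(b,u,v,32).round(1))
# zoom capped view
im=b['color'][154:214,341:401]; save('crop2',cv2.resize(im,(600,600),interpolation=cv2.INTER_LANCZOS4))
# tray, ring
T=P=np.array([pt(b,u,v) for u in range(232,300) for v in range(168,236)]); Q=T[(T[:,2]>38)&(T[:,2]<46)]
print('tray rim',cv2.minAreaRect(Q[:,:2].astype(np.float32)))
s=cam('scene')
E
```

```text
bat (array([571. , -12.2,  84.6]), np.float64(0.34))
rim (array([570.6, -13.3,  55.1]), np.float64(1.7)) 326
die [ 481.9 -235.5   49.8] 0.37
  notch? -2.04 46.4
  notch? -1.94 44.6
  notch? -1.84 45.3
  notch? -1.74 45.9
  notch? 0.06 46.8
  notch? 0.16 45.6
  notch? 0.26 45.0
  notch? 0.36 45.2
  notch? 2.16 46.2
  notch? 2.26 46.3
  notch? 2.36 46.3
  notch? 2.46 46.9
wing ((480.1133728027344, -232.20469665527344), (12.984256744384766, 35.98793411254883), 35.62616729736328) [[464.3999938964844, -221.39999389648438], [485.29998779296875, -250.60000610351562], [495.8999938964844, -243.0], [474.8999938964844, -213.8000030517578]]
lug [617.5 -12.2  32. ]
lug [543.5 -55.1  32. ]
lug [544.9  24.7  32. ]
tray rim ((517.4201049804688, 280.47760009765625), (151.00621032714844, 150.42247009277344), 78.57540130615234)
```

View pics/crop2.png

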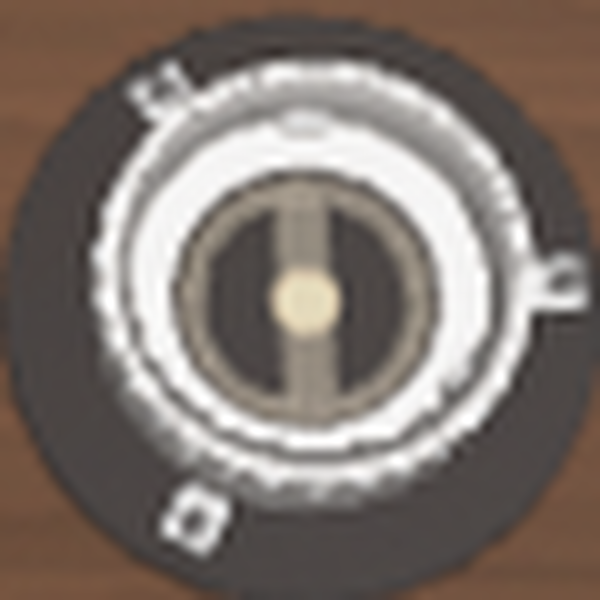

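The cap is centred at about (571,-12), with lugs at about -0.03 rad (mod 120°). The die is at about (481.5,-235) with yaw near 2.25. In the crop the +x lug shows at (303,125) and another at (460,375). Moving over the cap now with the fingers shut.

Call:
carry_out(commands=[{"claw": 255, "dx": -46, "dy": -31}, {"claw": 255, "dx": -46, "dy": -31}, {"claw": 255, "dx": -46, "dy": -31}, {"claw": 255, "dx": -46, "dy": -31}, {"claw": 255, "dx": -46, "dy": -31}, {"claw": 255, "dx": -46, "dy": -31}, {"claw": 255, "dx": -46, "dy": -31}, {"claw": 255, "dx": -46, "dy": -31}, {"claw": 255, "dx": -46, "dy": -31}, {"claw": 255, "dx": -46, "dy": -31}, {"claw": 255, "dx": -46, "dy": -31}, {"claw": 255, "dx": -46, "dy": -31}], force=40)

```text
schema error: expected keys ax, ay, az, dx, dy, dz, claw
```

```bash
cat > go.py <<'E'
from h import *
import sys
x,y,z,yaw=map(float,sys.argv[1:5])
s=robot.get_state(); R=Rot.from_quat(s['ee_rot']).as_matrix()
cur=np.arctan2(R[1,1],R[0,1]); d=(yaw-cur+np.pi/2)%np.pi-np.pi/2
print('t',round(s['time'],2),'pos',s['ee_pos'].round(1),'yaw',round(cur,3),'tilt',R[:,2].round(4),'F',s['force'].round(1),'M',s['ft_torque'].round(2),'open',round(s['opening'],3),'j',s['joint_pos'].round(2))
print('tool d',(R.T@(np.array([x,y,z])-s['ee_pos'])).round(1),'az',round(-d,3))
E
python3 go.py 571 -12.2 70 0.68
```

```text
t 0.65 pos [122.6 484.7 231.3] yaw 1.323 tilt [ 0. -0. -1.] F [ 0.2  0.  -0.4] M [-0.03  0.01 -0.  ] open 1.005 j [ 1.32  0.21 -0.03  1.32 -0.    1.57]
tool d [-556.5 -371.8  161.3] az 0.643
```

All keys are needed in each row.

Call:
carry_out(commands=[{"ax": 0, "ay": 0, "az": 0, "dx": -46, "dy": -31, "dz": 0, "claw": 255}, {"ax": 0, "ay": 0, "az": 0, "dx": -46, "dy": -31, "dz": 0, "claw": 255}, {"ax": 0, "ay": 0, "az": 0, "dx": -46, "dy": -31, "dz": 0, "claw": 255}, {"ax": 0, "ay": 0, "az": 0, "dx": -46, "dy": -31, "dz": 0, "claw": 255}, {"ax": 0, "ay": 0, "az": 0, "dx": -46, "dy": -31, "dz": 0, "claw": 255}, {"ax": 0, "ay": 0, "az": 0, "dx": -46, "dy": -31, "dz": 0, "claw": 255}, {"ax": 0, "ay": 0, "az": 0, "dx": -46, "dy": -31, "dz": 0, "claw": 255}, {"ax": 0, "ay": 0, "az": 0, "dx": -46, "dy": -31, "dz": 0, "claw": 255}, {"ax": 0, "ay": 0, "az": 0, "dx": -46, "dy": -31, "dz": 0, "claw": 255}, {"ax": 0, "ay": 0, "az": 0, "dx": -46, "dy": -31, "dz": 0, "claw": 255}, {"ax": 0, "ay": 0, "az": 0, "dx": -46, "dy": -31, "dz": 0, "claw": 255}, {"ax": 0, "ay": 0, "az": 0, "dx": -46, "dy": -31, "dz": 0, "claw": 255}], force=40)

```text
time: 2.15
ee_pos: [567.6, -13.0, 231.4]
ee_rot: [0.124, 0.992, 0.0, 0.0]
force: [0.2, 0.9, -0.5]
opening: 0.003
```

```bash
python3 go.py 571 -12.2 70 0.68
```

```text
t 2.15 pos [567.6 -13.  231.4] yaw 1.323 tilt [ 4.e-04  1.e-04 -1.e+00] F [ 0.2  0.9 -0.5] M [ 0.02 -0.05  0.  ] open 0.003 j [-0.02  0.36  0.16  1.37  0.    0.23]
tool d [ -3.1   1.6 161.4] az 0.643
```

Call:
carry_out(commands=[{"ax": 0, "ay": 0, "az": 0, "dx": -3, "dy": 2, "dz": 30, "claw": 255}, {"ax": 0, "ay": 0, "az": 0.16, "dx": 0, "dy": 0, "dz": 40, "claw": 255}, {"ax": 0, "ay": 0, "az": 0.16, "dx": 0, "dy": 0, "dz": 40, "claw": 255}, {"ax": 0, "ay": 0, "az": 0.16, "dx": 0, "dy": 0, "dz": 40, "claw": 255}, {"ax": 0, "ay": 0, "az": 0.16, "dx": 0, "dy": 0, "dz": 20, "claw": 255}, {"ax": 0, "ay": 0, "az": 0, "dx": 0, "dy": 0, "dz": 8, "claw": 255}, {"ax": 0, "ay": 0, "az": 0, "dx": 0, "dy": 0, "dz": 0, "claw": 255}])

```text
time: 3.02
ee_pos: [570.0, -10.1, 53.5]
ee_rot: [0.428, 0.904, -0.0, -0.0]
force: [0.3, -0.2, 0.9]
opening: -0.0
```

```bash
python3 go.py 571 -12.2 20 0.68
```

```text
t 3.02 pos [570.  -10.1  53.5] yaw 0.687 tilt [-1.e-04  0.e+00 -1.e+00] F [ 0.3 -0.2  0.9] M [0.01 0.03 0.05] open -0.0 j [-0.02  0.45 -0.17  0.96  0.    0.87]
tool d [-2.3 -0.5 33.5] az 0.007
```

Feeling downward slowly: past hub height first, then 1.5 mm steps.

Call:
carry_out(commands=[{"ax": 0, "ay": 0, "az": 0, "dx": -2, "dy": 0, "dz": 5, "claw": 255}, {"ax": 0, "ay": 0, "az": 0, "dx": 0, "dy": 0, "dz": 5, "claw": 255}, {"ax": 0, "ay": 0, "az": 0, "dx": 0, "dy": 0, "dz": 2, "claw": 255}, {"ax": 0, "ay": 0, "az": 0, "dx": 0, "dy": 0, "dz": 2, "claw": 255}, {"ax": 0, "ay": 0, "az": 0, "dx": 0, "dy": 0, "dz": 1, "claw": 255}, {"ax": 0, "ay": 0, "az": 0, "dx": 0, "dy": 0, "dz": 0, "claw": 255}])

```text
time: 3.78
ee_pos: [571.2, -11.6, 38.3]
ee_rot: [0.429, 0.903, -0.0, -0.0]
force: [-0.0, -0.4, 0.7]
opening: -0.0
```

Call:
carry_out(commands=[{"ax": 0, "ay": 0, "az": 0, "dx": 0, "dy": 0, "dz": 4, "claw": 255}, {"ax": 0, "ay": 0, "az": 0, "dx": 0, "dy": 0, "dz": 4, "claw": 255}, {"ax": 0, "ay": 0, "az": 0, "dx": 0, "dy": 0, "dz": 4, "claw": 255}, {"ax": 0, "ay": 0, "az": 0, "dx": 0, "dy": 0, "dz": 4, "claw": 255}, {"ax": 0, "ay": 0, "az": 0, "dx": 0, "dy": 0, "dz": 4, "claw": 255}, {"ax": 0, "ay": 0, "az": 0, "dx": 0, "dy": 0, "dz": 2, "claw": 255}, {"ax": 0, "ay": 0, "az": 0, "dx": 0, "dy": 0, "dz": 0, "claw": 255}])

```text
time: 4.65
ee_pos: [571.1, -11.7, 16.2]
ee_rot: [0.429, 0.903, -0.0, -0.0]
force: [1.4, -0.0, 0.3]
opening: -0.0
```

No hub at 40 mm and no bar at 30 mm. Continuing down to the board.

Call:
carry_out(commands=[{"ax": 0, "ay": 0, "az": 0, "dx": 0, "dy": 0, "dz": 1, "claw": 255}, {"ax": 0, "ay": 0, "az": 0, "dx": 0, "dy": 0, "dz": 1, "claw": 255}, {"ax": 0, "ay": 0, "az": 0, "dx": 0, "dy": 0, "dz": 1, "claw": 255}, {"ax": 0, "ay": 0, "az": 0, "dx": 0, "dy": 0, "dz": 0.7, "claw": 255}, {"ax": 0, "ay": 0, "az": 0, "dx": 0, "dy": 0, "dz": 0, "claw": 255}])

```text
time: 5.28
ee_pos: [571.2, -11.7, 12.6]
ee_rot: [0.429, 0.903, -0.0, -0.0]
force: [-0.6, 1.0, -0.0]
opening: 0.004
```

Call:
carry_out(commands=[{"ax": 0, "ay": 0, "az": 0, "dx": 0, "dy": 0, "dz": 0.5, "claw": 255}, {"ax": 0, "ay": 0, "az": 0, "dx": 0, "dy": 0, "dz": 0, "claw": 255}])

```text
time: 5.52
ee_pos: [571.2, -11.7, 12.1]
ee_rot: [0.429, 0.903, -0.0, 0.0]
force: [0.6, 0.6, -0.1]
opening: 0.0
```

Call:
carry_out(commands=[{"ax": 0, "ay": 0, "az": 0, "dx": 0, "dy": 0, "dz": 0.5, "claw": 255}, {"ax": 0, "ay": 0, "az": 0, "dx": 0, "dy": 0, "dz": 0, "claw": 255}])

```text
time: 5.78
ee_pos: [571.3, -11.7, 12.0]
ee_rot: [0.429, 0.903, 0.0, 0.0]
force: [-3.2, 0.9, 8.5]
opening: 0.003
```

Felt: 8.5 N at z = 12.0, which is the board, so there is no ring in the cap. It already lies in the tray. Going to the die now.

Call:
carry_out(commands=[{"ax": 0, "ay": 0, "az": 0, "dx": 0, "dy": 0, "dz": -30, "claw": 255}, {"ax": 0, "ay": 0, "az": 0, "dx": 0, "dy": 0, "dz": -55, "claw": 255}, {"ax": 0, "ay": 0, "az": 0, "dx": 0, "dy": 0, "dz": -55, "claw": 100}, {"ax": 0, "ay": 0, "az": 0, "dx": -23, "dy": -42, "dz": 0, "claw": 0}, {"ax": 0, "ay": 0, "az": 0, "dx": -23, "dy": -42, "dz": 0, "claw": 0}, {"ax": 0, "ay": 0, "az": 0, "dx": -23, "dy": -42, "dz": 0, "claw": 0}, {"ax": 0, "ay": 0, "az": 0, "dx": -23, "dy": -42, "dz": 0, "claw": 0}, {"ax": 0, "ay": 0, "az": 0, "dx": -23, "dy": -42, "dz": 0, "claw": 0}, {"ax": 0, "ay": 0, "az": 0, "dx": 0, "dy": 0, "dz": 0, "claw": 0}, {"ax": 0, "ay": 0, "az": 0, "dx": 0, "dy": 0, "dz": 0, "claw": 0}])

```text
time: 7.02
ee_pos: [480.9, -233.2, 151.6]
ee_rot: [0.43, 0.903, 0.0, -0.0]
force: [-0.8, 1.0, -0.2]
opening: 1.001
```

```bash
python3 go.py 481.5 -235 41 0.68
python3 - <<'E'
from h import *
s=cam('scene'); im=s['color'][130:230,130:290]; save('pre',cv2.resize(im,(800,500),interpolation=cv2.INTER_CUBIC))
E
```

```text
t 7.03 pos [ 480.9 -233.2  151.6] yaw 0.683 tilt [ 1.e-04  2.e-04 -1.e+00] F [-0.8  1.  -0.2] M [ 0.04  0.03 -0.04] open 1.001 j [-0.45  0.31 -0.11  1.15  0.    0.44]
tool d [ -1.7  -0.7 110.6] az 0.003
```

View pics/pre.png

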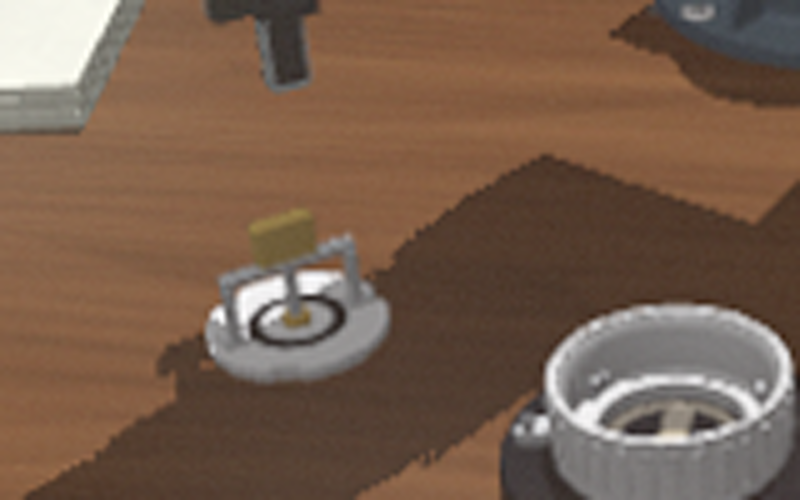

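The crop shows the die upright, with its wing at (283,235) below the finger at (283,50). The fingers straddle the wing edge-on. Descending and gripping.

Call:
carry_out(commands=[{"ax": 0, "ay": 0, "az": 0, "dx": -2, "dy": -1, "dz": 30, "claw": 0}, {"ax": 0, "ay": 0, "az": 0, "dx": 0, "dy": 0, "dz": 35, "claw": 0}, {"ax": 0, "ay": 0, "az": 0, "dx": 0, "dy": 0, "dz": 30, "claw": 60}, {"ax": 0, "ay": 0, "az": 0, "dx": 0, "dy": 0, "dz": 15, "claw": 100}, {"ax": 0, "ay": 0, "az": 0, "dx": 0, "dy": 0, "dz": 0, "claw": 150}, {"ax": 0, "ay": 0, "az": 0, "dx": 0, "dy": 0, "dz": 0, "claw": 190}, {"ax": 0, "ay": 0, "az": 0, "dx": 0, "dy": 0, "dz": 0, "claw": 210}, {"ax": 0, "ay": 0, "az": 0, "dx": 0, "dy": 0, "dz": 0, "claw": 255}, {"ax": 0, "ay": 0, "az": 0, "dx": 0, "dy": 0, "dz": 0, "claw": 255}, {"ax": 0, "ay": 0, "az": 0, "dx": 0, "dy": 0, "dz": 0, "claw": 255}, {"ax": 0, "ay": 0, "az": 0, "dx": 0, "dy": 0, "dz": 0, "claw": 255}], force=50)

```text
time: 8.45
ee_pos: [482.4, -235.9, 42.8]
ee_rot: [0.429, 0.903, 0.0, 0.001]
force: [0.9, 1.4, 7.3]
opening: 0.134
```

```bash
python3 go.py 481.5 -235 160 0.68
```

```text
t 8.45 pos [ 482.4 -235.9   42.8] yaw 0.683 tilt [ 2.3e-03 -7.0e-04 -1.0e+00] F [0.9 1.4 7.3] M [ 0.28 -0.16  0.09] open 0.134 j [-0.46  0.4  -0.28  0.89  0.    0.43]
tool d [ 1.000e+00  1.000e-01 -1.172e+02] az 0.003
```

Holding 11.4 mm, which matches the 12 mm wing. Lifting high and looking.

Call:
carry_out(commands=[{"ax": 0, "ay": 0, "az": 0, "dx": 0, "dy": 0, "dz": -8, "claw": 255}, {"ax": 0, "ay": 0, "az": 0, "dx": 0, "dy": 0, "dz": -30, "claw": 255}, {"ax": 0, "ay": 0, "az": 0, "dx": 0, "dy": 0, "dz": -40, "claw": 255}, {"ax": 0, "ay": 0, "az": 0, "dx": 0, "dy": 0, "dz": -40, "claw": 255}, {"ax": 0, "ay": 0, "az": 0, "dx": 0, "dy": 0, "dz": 0, "claw": 255}, {"ax": 0, "ay": 0, "az": 0, "dx": 0, "dy": 0, "dz": 0, "claw": 255}])

```text
time: 9.2
ee_pos: [481.0, -235.5, 159.1]
ee_rot: [0.429, 0.903, -0.0, -0.0]
force: [-0.5, 0.2, -3.7]
opening: 0.137
```

```bash
python3 go.py 571 -12.2 160 0.49
python3 - <<'E'
from h import *
s=cam('scene'); u,v=0,0
a=s['color'][90:230,130:290]; save('held',cv2.resize(a,(686,600),interpolation=cv2.INTER_CUBIC))
E
```

```text
t 9.2 pos [ 481.  -235.5  159.1] yaw 0.683 tilt [-6.e-04  3.e-04 -1.e+00] F [-0.5  0.2 -3.7] M [ 0.    0.04 -0.01] open 0.137 j [-0.46  0.31 -0.09  1.17 -0.    0.43]
tool d [116.4 210.7  -0.9] az 0.193
```

View pics/held.png

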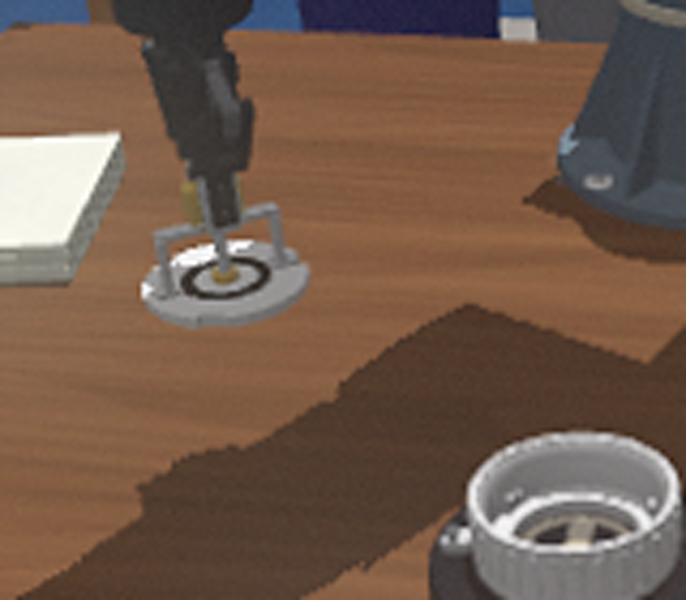

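The die hangs level on its bracket, with the plate at (225,283), the finger at (222,200) and the wing showing to the left at (195,200). I'll measure the plate's offset from the hold.

```bash
cat > held.py <<'E'
from meas import *
s=cam('scene'); st=robot.get_state(); p=st['ee_pos']; zt=p[2]-42.8+8
import sys
h=cv2.resize(s['color'],None,fx=4,fy=4,interpolation=cv2.INTER_CUBIC); hsv=cv2.cvtColor(h,cv2.COLOR_RGB2HSV).astype(int)
m=(hsv[...,1]<75)&(hsv[...,2]>90)
# project expected plate centre
o=np.array(s['origin']);R=Rot.from_quat(s['rotation']).as_matrix()
def proj(X):
    q=R.T@(X-o); a=np.array([q[0],-q[1]])/-q[2]; a*=1+s['k1']*(a@a); return a*s['f']+[s['cx'],s['cy']]
c=proj(np.array([p[0],p[1],zt])); print('expected px',c.round(1))
n=np.zeros(m.shape,bool); r=[int(4*k) for k in (c[0]-30,c[0]+30,c[1]-9,c[1]+20)]; n[r[2]:r[3],r[0]:r[1]]=1
k=contour(m&n,*(4*c)); k=(k+.5)/4-.5
# left and right extreme + lower (near) edge
L,Rr=k[k[:,0].argmin()],k[k[:,0].argmax()]
print('extremes',L,Rr)
lo=np.array([k[abs(k[:,0]-x)<.5][:,1].max() for x in np.arange(L[0]+2,Rr[0]-2,1)]); xs=np.arange(L[0]+2,Rr[0]-2,1)
P=cast(s,np.c_[xs,lo],zt-8); print('near edge fit (bottom, r47.5)',fit(P,47.5), 'tcp',p.round(1))
d=fit(P,47.5)[0][:2]-p[:2]; Rt=Rot.from_quat(st['ee_rot']).as_matrix(); print('offset in tool xy',(Rt.T@np.array([*d,0])).round(1))
E
python3 held.py
```

```text
expected px [183.  154.7]
extremes [162.375 156.125] [201.875 154.625]
near edge fit (bottom, r47.5) (array([ 479.6, -237.7,   50. ]), np.float64(0.4)) tcp [ 480.7 -235.3  158.5]
offset in tool xy [-1.2 -2.4 -0. ]
```

Call:
carry_out(commands=[{"ax": 0, "ay": 0, "az": 0, "dx": 23.3, "dy": 42, "dz": 0, "claw": 255}, {"ax": 0, "ay": 0, "az": 0, "dx": 23.3, "dy": 42, "dz": 0, "claw": 255}, {"ax": 0, "ay": 0, "az": 0, "dx": 23.3, "dy": 42, "dz": 0, "claw": 255}, {"ax": 0, "ay": 0, "az": 0, "dx": 23.3, "dy": 42, "dz": 0, "claw": 255}, {"ax": 0, "ay": 0, "az": 0, "dx": 23.3, "dy": 42, "dz": 0, "claw": 255}, {"ax": 0, "ay": 0, "az": 0.1, "dx": 0, "dy": 0, "dz": 25, "claw": 255}, {"ax": 0, "ay": 0, "az": 0, "dx": 0, "dy": 0, "dz": 25, "claw": 255}, {"ax": 0, "ay": 0, "az": 0, "dx": 0, "dy": 0, "dz": 0, "claw": 255}, {"ax": 0, "ay": 0, "az": 0, "dx": 0, "dy": 0, "dz": 0, "claw": 255}])

```text
time: 10.42
ee_pos: [570.8, -12.8, 110.1]
ee_rot: [0.474, 0.88, -0.0, -0.0]
force: [0.5, 0.4, -2.3]
opening: 0.13
```

```bash
python3 go.py 571.3 -12 100 0.585
python3 - <<'E'
from h import *
s=cam('scene'); a=s['color'][140:250,210:320]; save('over',cv2.resize(a,(600,600),interpolation=cv2.INTER_CUBIC))
E
```

```text
t 10.43 pos [570.8 -12.8 110.1] yaw 0.583 tilt [-0. -0. -1.] F [ 0.5  0.4 -2.3] M [ 0.02 -0.02 -0.01] open 0.13 j [-0.02  0.41 -0.08  1.09 -0.    0.97]
tool d [ 0.4  0.9 10.1] az -0.002
```

View pics/over.png

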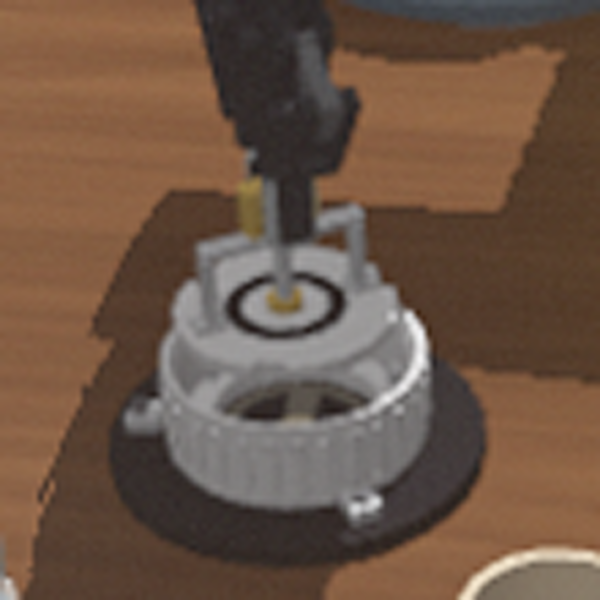

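The plate at (287,300) sits over the mouth at (295,400), perhaps 1.5 mm to the -y side once perspective is allowed for. Correcting +1.5 mm in y and lowering in steps.

Call:
carry_out(commands=[{"ax": 0, "ay": 0, "az": 0, "dx": 1.3, "dy": 0.9, "dz": 8, "claw": 255}, {"ax": 0, "ay": 0, "az": 0, "dx": 0, "dy": 0, "dz": 8, "claw": 255}, {"ax": 0, "ay": 0, "az": 0, "dx": 0, "dy": 0, "dz": 2, "claw": 255}, {"ax": 0, "ay": 0, "az": 0, "dx": 0, "dy": 0, "dz": 1, "claw": 255}, {"ax": 0, "ay": 0, "az": 0, "dx": 0, "dy": 0, "dz": 0, "claw": 255}])

```text
time: 11.1
ee_pos: [570.8, -11.1, 90.7]
ee_rot: [0.474, 0.88, 0.0, 0.0]
force: [-0.8, -0.1, -2.6]
opening: 0.129
```

Call:
carry_out(commands=[{"ax": 0, "ay": 0, "az": 0, "dx": 0, "dy": 0, "dz": 1, "claw": 255}, {"ax": 0, "ay": 0, "az": 0, "dx": 0, "dy": 0, "dz": 1, "claw": 255}, {"ax": 0, "ay": 0, "az": 0, "dx": 0, "dy": 0, "dz": 0, "claw": 255}])

```text
time: 11.48
ee_pos: [571.3, -11.0, 88.9]
ee_rot: [0.474, 0.881, 0.0, 0.0]
force: [2.7, 0.8, 0.2]
opening: 0.134
```

Call:
carry_out(commands=[{"ax": 0, "ay": 0, "az": 0, "dx": -1.1, "dy": 1.7, "dz": 0, "claw": 255}, {"ax": 0, "ay": 0, "az": 0, "dx": 0, "dy": 0, "dz": 1, "claw": 255}, {"ax": 0, "ay": 0, "az": 0, "dx": 0, "dy": 0, "dz": 1, "claw": 255}, {"ax": 0, "ay": 0, "az": 0, "dx": 0, "dy": 0, "dz": 0, "claw": 255}])

```text
time: 11.98
ee_pos: [573.1, -11.0, 86.8]
ee_rot: [0.474, 0.881, 0.0, 0.0]
force: [2.5, 1.7, 1.9]
opening: 0.129
```

```bash
python3 go.py 571.3 -12 76 0.585
```

```text
t 11.97 pos [573.1 -11.   86.8] yaw 0.583 tilt [ 6.e-04  1.e-04 -1.e+00] F [2.5 1.7 1.9] M [ 0.34 -0.37  0.02] open 0.129 j [-0.02  0.43 -0.11  1.03  0.    0.97]
tool d [ 0.1 -2.  10.8] az -0.002
```

Call:
carry_out(commands=[{"ax": 0, "ay": 0, "az": 0, "dx": 0, "dy": 1.2, "dz": 0, "claw": 255}, {"ax": 0, "ay": 0, "az": 0, "dx": 0, "dy": 0, "dz": 0, "claw": 255}])

```text
time: 12.22
ee_pos: [573.5, -10.4, 86.3]
ee_rot: [0.474, 0.88, -0.0, -0.0]
force: [0.5, 0.6, -2.7]
opening: 0.128
```

Call:
carry_out(commands=[{"ax": 0, "ay": 0, "az": 0, "dx": 0, "dy": 0, "dz": 1, "claw": 255}, {"ax": 0, "ay": 0, "az": 0, "dx": 0, "dy": 0, "dz": 1, "claw": 255}, {"ax": 0, "ay": 0, "az": 0, "dx": 0, "dy": 0, "dz": 0, "claw": 255}])

```text
time: 12.6
ee_pos: [573.7, -10.5, 84.4]
ee_rot: [0.474, 0.88, -0.0, -0.0]
force: [0.7, 0.8, -2.4]
opening: 0.128
```

```bash
python3 go.py 571.3 -12 76 0.585
python3 - <<'E'
from h import *
s=cam('scene'); a=s['color'][140:250,210:320]; save('in',cv2.resize(a,(600,600),interpolation=cv2.INTER_CUBIC))
E
```

```text
t 12.6 pos [573.7 -10.5  84.4] yaw 0.583 tilt [-3.e-04 -1.e-04 -1.e+00] F [ 0.7  0.8 -2.4] M [-0.02  0.01  0.01] open 0.128 j [-0.02  0.43 -0.11  1.03 -0.    0.97]
tool d [ 0.  -2.8  8.4] az -0.002
```

View pics/in.png

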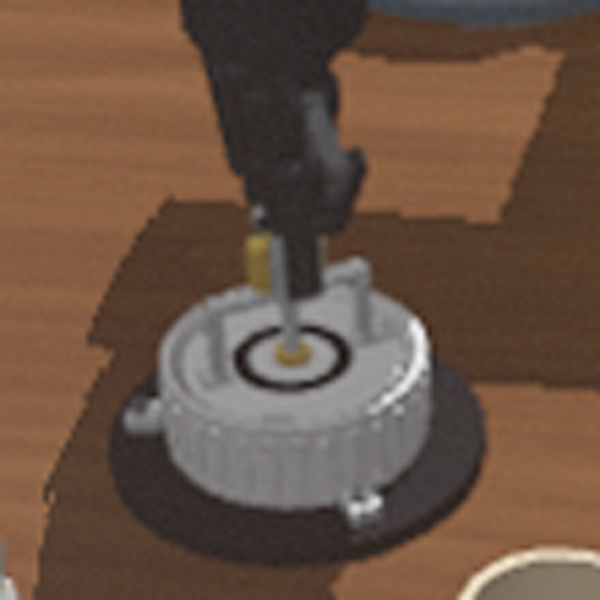

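The plate now sits within the mouth at (292,355), level, with the contact gone. Continuing down towards the lug tops (TCP ≈ 74.8).

Call:
carry_out(commands=[{"ax": 0, "ay": 0, "az": 0, "dx": 0, "dy": 0.4, "dz": 2, "claw": 255}, {"ax": 0, "ay": 0, "az": 0, "dx": 0, "dy": 0, "dz": 2, "claw": 255}, {"ax": 0, "ay": 0, "az": 0, "dx": 0, "dy": 0, "dz": 1, "claw": 255}, {"ax": 0, "ay": 0, "az": 0, "dx": 0, "dy": 0, "dz": 0, "claw": 255}])

```text
time: 13.15
ee_pos: [574.0, -10.2, 79.5]
ee_rot: [0.474, 0.88, -0.0, -0.0]
force: [0.5, 1.0, -3.1]
opening: 0.132
```

Call:
carry_out(commands=[{"ax": 0, "ay": 0, "az": 0, "dx": 0, "dy": 0, "dz": 1.5, "claw": 255}, {"ax": 0, "ay": 0, "az": 0, "dx": 0, "dy": 0, "dz": 1, "claw": 255}, {"ax": 0, "ay": 0, "az": 0, "dx": 0, "dy": 0, "dz": 0, "claw": 255}])

```text
time: 13.52
ee_pos: [574.1, -10.2, 77.0]
ee_rot: [0.474, 0.88, -0.0, -0.0]
force: [-0.1, 0.1, -1.8]
opening: 0.131
```

Call:
carry_out(commands=[{"ax": 0, "ay": 0, "az": 0, "dx": 0, "dy": 0, "dz": 1, "claw": 255}, {"ax": 0, "ay": 0, "az": 0, "dx": 0, "dy": 0, "dz": 0, "claw": 255}])

```text
time: 13.78
ee_pos: [574.1, -10.2, 76.0]
ee_rot: [0.474, 0.88, -0.0, -0.0]
force: [0.1, -0.1, -2.8]
opening: 0.131
```

Call:
carry_out(commands=[{"ax": 0, "ay": 0, "az": 0, "dx": 0, "dy": 0, "dz": 0.7, "claw": 255}, {"ax": 0, "ay": 0, "az": 0, "dx": 0, "dy": 0, "dz": 0, "claw": 255}])

```text
time: 14.02
ee_pos: [574.1, -10.2, 75.4]
ee_rot: [0.474, 0.88, -0.0, -0.0]
force: [0.5, -0.7, -2.4]
opening: 0.13
```

Call:
carry_out(commands=[{"ax": 0, "ay": 0, "az": 0, "dx": 0, "dy": 0, "dz": 0.6, "claw": 255}, {"ax": 0, "ay": 0, "az": 0, "dx": 0, "dy": 0, "dz": 0, "claw": 255}])

```text
time: 14.28
ee_pos: [574.2, -10.2, 74.8]
ee_rot: [0.474, 0.88, 0.0, 0.0]
force: [-0.4, 0.1, -2.8]
opening: 0.13
```

Call:
carry_out(commands=[{"ax": 0, "ay": 0, "az": 0, "dx": 0, "dy": 0, "dz": 0.5, "claw": 255}, {"ax": 0, "ay": 0, "az": 0, "dx": 0, "dy": 0, "dz": 0, "claw": 255}])

```text
time: 14.52
ee_pos: [574.2, -10.2, 74.4]
ee_rot: [0.474, 0.88, 0.0, 0.0]
force: [0.3, 0.7, -0.9]
opening: 0.13
```

Light contact with the lugs at 74.4, as expected. A touch more, then turn.

Call:
carry_out(commands=[{"ax": 0, "ay": 0, "az": 0, "dx": 0, "dy": 0, "dz": 0.3, "claw": 255}, {"ax": 0, "ay": 0, "az": 0, "dx": 0, "dy": 0, "dz": 0, "claw": 255}])

```text
time: 14.78
ee_pos: [574.2, -10.2, 74.1]
ee_rot: [0.474, 0.88, 0.0, 0.0]
force: [0.2, -0.6, 1.3]
opening: 0.132
```

Call:
carry_out(commands=[{"ax": 0, "ay": 0, "az": 0.02, "dx": 0, "dy": 0, "dz": 0, "claw": 255}, {"ax": 0, "ay": 0, "az": 0.02, "dx": 0, "dy": 0, "dz": 0, "claw": 255}, {"ax": 0, "ay": 0, "az": 0, "dx": 0, "dy": 0, "dz": 0, "claw": 255}])

```text
time: 15.15
ee_pos: [574.0, -10.2, 73.9]
ee_rot: [0.492, 0.871, -0.0, -0.0]
force: [-0.7, 0.5, -3.1]
opening: 0.13
```

Call:
carry_out(commands=[{"ax": 0, "ay": 0, "az": 0.02, "dx": 0, "dy": 0, "dz": 0, "claw": 255}, {"ax": 0, "ay": 0, "az": 0, "dx": 0, "dy": 0, "dz": 0, "claw": 255}])

```text
time: 15.4
ee_pos: [574.1, -10.2, 74.0]
ee_rot: [0.5, 0.866, -0.0, -0.0]
force: [1.4, 0.1, -3.7]
opening: 0.135
```

Call:
carry_out(commands=[{"ax": 0, "ay": 0, "az": 0.02, "dx": 0, "dy": 0, "dz": 0, "claw": 255}, {"ax": 0, "ay": 0, "az": 0, "dx": 0, "dy": 0, "dz": 0, "claw": 255}])

```text
time: 15.65
ee_pos: [574.2, -10.2, 74.0]
ee_rot: [0.509, 0.861, -0.0, 0.0]
force: [0.4, -0.1, -2.5]
opening: 0.131
```

```bash
python3 go.py 574 -10 65 0.5
```

```text
t 15.65 pos [574.2 -10.2  74. ] yaw 0.503 tilt [ 1.e-04 -1.e-04 -1.e+00] F [ 0.4 -0.1 -2.5] M [-0.05 -0.12  0.02] open 0.131 j [-0.02  0.44 -0.12  1.01 -0.    1.05]
tool d [ 0.3 -0.1  9. ] az 0.003
```

The contact vanished on turning, so the notches have found the lugs. Lowering gently.

Call:
carry_out(commands=[{"ax": 0, "ay": 0, "az": 0, "dx": 0, "dy": 0, "dz": 0.6, "claw": 255}, {"ax": 0, "ay": 0, "az": 0, "dx": 0, "dy": 0, "dz": 0.6, "claw": 255}, {"ax": 0, "ay": 0, "az": 0, "dx": 0, "dy": 0, "dz": 0, "claw": 255}])

```text
time: 16.02
ee_pos: [574.2, -10.2, 72.8]
ee_rot: [0.509, 0.861, 0.0, 0.0]
force: [1.2, 0.7, -2.3]
opening: 0.127
```

```bash
python3 go.py 574 -10 65 0.5
```

```text
t 16.02 pos [574.2 -10.2  72.8] yaw 0.503 tilt [ 2.e-04  0.e+00 -1.e+00] F [ 1.2  0.7 -2.3] M [-0.04 -0.29  0.06] open 0.127 j [-0.02  0.44 -0.13  1.    0.    1.05]
tool d [ 0.2 -0.1  7.8] az 0.003
```

Call:
carry_out(commands=[{"ax": 0, "ay": 0, "az": 0, "dx": 0, "dy": 0, "dz": 1, "claw": 255}, {"ax": 0, "ay": 0, "az": 0, "dx": 0, "dy": 0, "dz": 1, "claw": 255}, {"ax": 0, "ay": 0, "az": 0, "dx": 0, "dy": 0, "dz": 0, "claw": 255}])

```text
time: 16.4
ee_pos: [574.3, -10.1, 70.8]
ee_rot: [0.509, 0.861, 0.0, 0.0]
force: [2.1, 1.3, -3.0]
opening: 0.135
```

Call:
carry_out(commands=[{"ax": 0, "ay": 0, "az": 0, "dx": 0, "dy": 0, "dz": 1, "claw": 255}, {"ax": 0, "ay": 0, "az": 0, "dx": 0, "dy": 0, "dz": 1, "claw": 255}, {"ax": 0, "ay": 0, "az": 0, "dx": 0, "dy": 0, "dz": 0, "claw": 255}])

```text
time: 16.77
ee_pos: [574.2, -10.2, 68.8]
ee_rot: [0.509, 0.861, 0.0, 0.0]
force: [3.3, 1.8, -2.0]
opening: 0.133
```

```bash
python3 go.py 574 -10 65 0.5
```

```text
t 16.77 pos [574.2 -10.2  68.8] yaw 0.503 tilt [ 2.e-04  1.e-04 -1.e+00] F [ 3.3  1.8 -2. ] M [ 0.38 -0.79  0.24] open 0.133 j [-0.02  0.44 -0.13  0.99  0.    1.05]
tool d [ 0.2 -0.1  3.8] az 0.003
```

The die is going in with a small side force. Easing 0.6 mm along the push and giving back 0.01 rad.

Call:
carry_out(commands=[{"ax": 0, "ay": 0, "az": -0.01, "dx": 0, "dy": 0.6, "dz": 0, "claw": 255}, {"ax": 0, "ay": 0, "az": 0, "dx": 0, "dy": 0, "dz": 1, "claw": 255}, {"ax": 0, "ay": 0, "az": 0, "dx": 0, "dy": 0, "dz": 1, "claw": 255}, {"ax": 0, "ay": 0, "az": 0, "dx": 0, "dy": 0, "dz": 0, "claw": 255}])

```text
time: 17.27
ee_pos: [574.4, -10.0, 66.6]
ee_rot: [0.505, 0.863, -0.0, -0.0]
force: [0.8, -0.3, -3.3]
opening: 0.128
```

Call:
carry_out(commands=[{"ax": 0, "ay": 0, "az": 0, "dx": 0, "dy": 0, "dz": 1, "claw": 255}, {"ax": 0, "ay": 0, "az": 0, "dx": 0, "dy": 0, "dz": 0, "claw": 255}])

```text
time: 17.52
ee_pos: [574.5, -9.9, 65.7]
ee_rot: [0.505, 0.863, -0.0, -0.0]
force: [0.4, -0.2, -3.3]
opening: 0.135
```

```bash
python3 go.py 574 -10 65 0.5
```

```text
t 17.52 pos [574.5  -9.9  65.7] yaw 0.513 tilt [-2.e-04 -0.e+00 -1.e+00] F [ 0.4 -0.2 -3.3] M [-0.01 -0.1   0.01] open 0.135 j [-0.02  0.45 -0.14  0.99 -0.    1.04]
tool d [ 0.2 -0.5  0.7] az 0.013
```

Call:
carry_out(commands=[{"ax": 0, "ay": 0, "az": 0, "dx": 0, "dy": 0, "dz": 0.8, "claw": 255}, {"ax": 0, "ay": 0, "az": 0, "dx": 0, "dy": 0, "dz": 0, "claw": 255}])

```text
time: 17.77
ee_pos: [574.6, -9.9, 65.0]
ee_rot: [0.505, 0.863, -0.0, -0.0]
force: [-1.0, 0.4, -3.2]
opening: 0.126
```

Call:
carry_out(commands=[{"ax": 0, "ay": 0, "az": 0, "dx": 0, "dy": 0, "dz": 0.5, "claw": 255}, {"ax": 0, "ay": 0, "az": 0, "dx": 0, "dy": 0, "dz": 0, "claw": 255}])

```text
time: 18.02
ee_pos: [574.6, -9.9, 64.8]
ee_rot: [0.505, 0.863, 0.0, 0.0]
force: [-3.8, 1.1, 5.1]
opening: 0.129
```

Call:
carry_out(commands=[{"ax": 0, "ay": 0, "az": 0, "dx": 0, "dy": 0, "dz": 0.3, "claw": 255}, {"ax": 0, "ay": 0, "az": 0, "dx": 0, "dy": 0, "dz": 0, "claw": 255}])

```text
time: 18.27
ee_pos: [574.6, -9.8, 64.8]
ee_rot: [0.505, 0.863, 0.0, 0.0]
force: [-5.8, 0.5, 10.1]
opening: 0.132
```

Firm at 64.8, about 10 mm below the lug tops, with 13 N. That is the lip. Relieve, release and rise.

Call:
carry_out(commands=[{"ax": 0, "ay": 0, "az": 0, "dx": 0, "dy": 0, "dz": -0.5, "claw": 255}, {"ax": 0, "ay": 0, "az": 0, "dx": 0, "dy": 0, "dz": 0, "claw": 180}, {"ax": 0, "ay": 0, "az": 0, "dx": 0, "dy": 0, "dz": 0, "claw": 120}, {"ax": 0, "ay": 0, "az": 0, "dx": 0, "dy": 0, "dz": 0, "claw": 60}, {"ax": 0, "ay": 0, "az": 0, "dx": 0, "dy": 0, "dz": 0, "claw": 60}, {"ax": 0, "ay": 0, "az": 0, "dx": 0, "dy": 0, "dz": -20, "claw": 60}, {"ax": 0, "ay": 0, "az": 0, "dx": 0, "dy": 0, "dz": -50, "claw": 60}, {"ax": 0, "ay": 0, "az": 0, "dx": 0, "dy": 0, "dz": -50, "claw": 0}, {"ax": 0, "ay": 0, "az": 0, "dx": -50, "dy": -30, "dz": -30, "claw": 0}, {"ax": 0, "ay": 0, "az": 0, "dx": -50, "dy": -30, "dz": 0, "claw": 0}, {"ax": 0, "ay": 0, "az": 0, "dx": -50, "dy": -30, "dz": 0, "claw": 0}, {"ax": 0, "ay": 0, "az": 0, "dx": 0, "dy": 0, "dz": 0, "claw": 0}])

```text
time: 19.77
ee_pos: [569.4, -185.7, 213.0]
ee_rot: [0.507, 0.862, -0.0, 0.0]
force: [0.0, -0.1, 0.8]
opening: 1.003
```

```bash
python3 go.py 574 -10 65 0.5
python3 - <<'E'
from h import *
s=cam('scene'); t=cam('top'); a=s['color'][140:250,210:320]; b=t['color'][144:224,331:411]; save('end',np.hstack([cv2.resize(x,(400,400),interpolation=cv2.INTER_CUBIC) for x in(a,b)]))
t['z_map']=np.median([cam('top')['z_map'] for _ in range(9)],0)
P=np.array([pt(t,u,v) for u in range(345,398) for v in range(158,212)]); d=np.hypot(P[:,0]-573,P[:,1]+11)
Q=P[(d<42)&(P[:,2]<38)&(P[:,2]>18)]; A=np.c_[Q[:,:2]-[573,-11],np.ones(len(Q))]; print('plate plane',np.linalg.lstsq(A,Q[:,2],rcond=None)[0].round(4),len(Q))
W=P[(d<42)&(P[:,2]>85)]; print('wing top',W.mean(0).round(1),len(W))
T=np.array([pt(t,u,v)[2] for u in (415,330) for v in range(150,215)]); print('table ref',np.median(T).round(1))
E
```

```text
t 19.77 pos [ 569.4 -185.7  213. ] yaw 0.509 tilt [-3.e-04 -5.e-04 -1.e+00] F [ 0.  -0.1  0.8] M [ 0.   -0.02 -0.02] open 1.003 j [-0.31  0.43  0.21  1.36 -0.    0.75]
tool d [151.3  89.6 147.9] az 0.009
plate plane [1.00000e-04 4.20000e-03 2.88245e+01] 583
wing top [570.3 -13.3  91.6] 60
table ref -1.6
```

View pics/end.png

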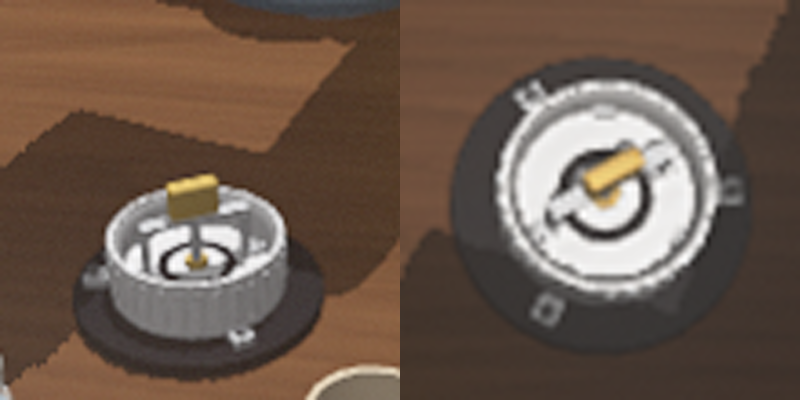

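The die sits level in the bottom of the bore, at (200,260) on the left and (605,195) on the right. Its top plane is at about 28.8–30 mm and the tilt is 0.004 rad. The ring in the tray and the bystanders were never touched. Handing in.

```bash
python3 -c "
from rig import robot
print(robot.job_done())"
```

```text
the job is handed in; nothing more can be done
None
```

The tube die is in the cap, released, and appears fully home on the lip; I handed the job in at about 20 s. The hand-in gave no verdict.

- **Feeling for the ring:** the shut fingers met nothing at hub height and touched the board at z = 12.0 mm with 8.5 N. There was only a clay print in the cap. The old ring already lay in the dark tray (depth about 30 mm at the ring, 40 mm at the hub), so I left it there.
- **Fitting the die:** I gripped it by the wing and lowered it into the cap. It touched the lugs lightly at TCP z ≈ 74.4 mm. After I turned it 0.04–0.08 rad the contact vanished. It then went down to a firm stop at 64.8 mm, about 10 mm lower, with at most about 13 N.
- **Last checks:** the plate top is at about 28.8 mm against 30 expected; the table itself reads −1.6 mm, so this agrees. Tilt is about 0.004 rad, wing top about 92 mm against 94 expected. The gripper is open and well clear.
- **What disagreed:** my camera estimate of the cap's centre was about 4 mm off from where the die, as held, went in. I corrected that by feel from small side forces of a few N. I did not measure the seated die's centring, but the bore leaves it only about 1.3 mm of play. I did not re-measure the bystanders at the end; the arm never worked near them.

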